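# Shut and lock the boot drier's filter cover

## Robot

A 6-joint arm with a two-finger parallel gripper is mounted at the origin on the work surface. World frame = base frame: x ahead of the robot, y to its left, z up, the work surface at z = 0. Lengths are in m, angles in rad, forces in N, time in s.
With the tool pointing down it reaches from about 0.2 to 0.875 m from the base axis. Payload 3.4 kg.
Tool frame: the origin (TCP) lies between the finger pads; the fingertips stand 14 mm ahead of it and the grasp point (between the pads) lies 5 mm behind it; z points along the fingers, x is the direction in which the jaws open and shut, and the axes are right-handed (so a half turn about z gives the same grasp; the last joint's range is limited). The gripper opens to 94 mm and grips with 3 to 60 N. Pads are 16 mm wide; open, the fingers measure 119 mm over their backs; the gripper's body (75 mm by 177 mm) begins 78 mm behind the grasp point.
Start: joints at [-0.121, 0.276, 1.505, -0, 1.361, -0.121], TCP at [0.575, -0, 0.219] pointing down, gripper open.
Joint ranges: [-2.89, 2.89], [-0.75, 2.08], [0.22, 2.7], [-1.18, 4.32], [0.11, 2.71], [-2.7, 2.7]. Speed limits (rad/s): [2.57, 2.57, 3.14, 3.14, 3.14, 3.14].

## Interface

Orientations are given as a unit quaternion [x, y, z, w].
In Python, from cell import arm gives the robot as it stands. The module is installed in compiled form; this text tells all that it offers.
- The arm moves only by the tool arm_command, never from a script. Its argument "deltas" is a list of rows, each an object of numbers: "dx", "dy", "dz": the shift along the world's x, y, z in units of 40 mm (1.0 is 40 mm); "turn": the turn about the world's z in units of 5 degrees (1.0 is 5 degrees); "fingers": the opening, from 0 (shut) to 1 (fully open). In form: [{"dx": .., "dy": .., "dz": .., "turn": .., "fingers": ..}, ...]. A call has 1 to 12 rows; each row shifts and turns the commanded pose from where the row before left it; what a row does not reach is not made up. A row lasts 1/8 s, in which the tool goes at most 62.5 mm and 10.7 degrees, less where a joint would pass 70% of its speed; a pose out of reach is approached as far as the arm can. A call is refused whole if a number of a shift passes 1 or a number of a turn 1, either way. A call with a gripper value outside its range is refused whole. The fingers move at their own pace and stop on an object; the grip force is fixed at half the most. Time passes only in rows, so rows that do not move let the fingers close. It gives the time, the measured TCP pose, the force and the opening at its end, in the units of the state.
- arm.state(): the state, without advancing time (a new reading comes with each control period).
- arm.camera(name): name is "scene" or "side" or "wrist"; returns a dict with "pixels" (384x512x3 uint8, red, green, blue), "z_map" (384x512 float32, m along the optical axis (not along the pixel's ray), 0 where there is no reading), "fx", "fy", "cx", "cy" (pixels), "R" (3x3) and "t" (3): a world point X has camera coordinates R X + t. Camera axes: x right, y down, z forward; pixel columns grow to the right and rows downward; lengths in m; the calibration is good to about 2 mm. A picture is of the moment at which its call begins.
- arm.finish_job(): hands the job in, once; it reports no verdict.
The state is a dict: "time_s": time; "joints": joint angles; "joint_vel": joint speeds; "joint_efforts": joint torques, N m; "position": TCP position; "orientation": TCP orientation; "contact_force": force on the tool from outside, world axes, zero at the start; "torque": the same for the moment, N m; "gripper_width": opening from 0.0 (shut) to 1.0 (fully open).
Only numpy, scipy, OpenCV 4.12 (cv2) and the standard library are available. Lean on these libraries where they do the work, as an engineer would, in place of code of your own. Each camera call takes 0.05 s, during which the arm holds its last target. There are 200 camera calls.

## Task

The white filter cover of the grey boot-drier blower box has been left ajar: swing it shut, then push its yellow quarter-turn stud in and turn it clockwise until it locks, and let go. The plastic stop behind the stud is brittle, so push only until you feel the stud reach it and force it neither in (keep your push under about 17 N) nor round while it is blocked. Leave the flashlight, mug, key fob and buckle where they are.

Things in the scene. Friction and masses are not known exactly. Their poses are not given: they have to be found in the camera images.
- stud_seat (a point): Fixed point of the grey blower box (220 x 200 x 90 mm, open-topped, standing on the deck, black vent slots in its -x front): where the stud's axis meets the top face of the cover once shut. 96 mm above the deck, mid-width, 60 mm from the box's middle towards its front. Axes: x from the box's front to its hinged rear edge, y along the hinge, z up. The lock is hidden inside, below it
- hinge_mid (a point): Middle of the cover's hinge line, on the rear (+x) top edge of the box, 90 mm above the deck; the hinge runs along this frame's y. Fixed. Same axes as stud_seat, which lies 165 mm towards -x from it
- cover (a joint): Angle of the white cover (213 mm from hinge to free edge, 200 mm wide, 6 mm thick, its underside on the hinge level) about its hinge, rad: 0 = shut on the box, positive = front edge raised. Stiff friction hinge: stays where it is left; 1 to 4 N down near the free edge moves it
- cover_press_spot (a point): Point on the top face of the cover, 190 mm from the hinge line and 60 mm to the +y side of the middle: a good clear place to push the cover shut. Moves with the cover
- stud_grip (a point): Centre of the stud's yellow grip bar: 38 mm long (this frame's x), 11 mm wide (y), 26 mm high (z), standing on a black collar disc (46 mm across, 6 mm thick) of the stud. z is the stud axis, out of the cover. With the stud out, this point is 41 mm above the cover's top face, the bar's top 54 mm, the collar's upper face 28 mm, its lower face 22 mm. Fingertips may bear on the collar
- stud_press (a joint): How far the stud is pushed into the cover, m: 0 = fully out. Spring: 4 N at first, 0.4 N per mm more. The depth from which it can turn differs from box to box (4.5 to 16.5 mm); 2.2 mm beyond it is a hard stop of brittle plastic (6.7 to 18.7 mm in), felt as a sudden rise of force: a total push of 13 to 17 N is surely on it, the spring alone never passes 12 N. The stop cracks at 18 N over the spring
- stud_turn (a joint): Turn of the stud, rad, clockwise seen from above: about 0 = unlocked (grip bar pointing at the hinge), 1.4 = locked, end stop 1.5. Not pushed deep enough with the cover shut, it is blocked within 0.15 rad of 0: twisting it there with over 0.3 N m shears its pin. Turned to 1.4 and let go, it springs back out about 3 mm into a notch and stays: then it is locked, 1.5 to 14 mm in, and cannot turn back
- flashlight: Yellow plastic flashlight, 145 mm long, 45 mm wide at the head, lying along its x; origin under its middle, on the deck. Leave alone
- mug: Green ceramic mug, 82 mm across, 95 mm high, handle at its +y; origin at the centre of its foot. Leave alone
- fob: Black plastic key fob with steel loop, 38 x 85 x 13 mm; origin under its middle. Leave alone
- buckle: Steel ice-cleat buckle, 68 x 50 x 12 mm frame; origin under its middle. Leave alone

How it is judged:
By the outcome, as a careful person would: the job done as asked, in the order asked, and still so for the second after the job is handed in, with the robot touching nothing.
It also fails if it takes over 72 s, if anything falls off the work surface, if the arm or the gripper's body presses on something with over 40 N, if the wrist force passes 120 N, or if a joint passes its speed limit or range.

## Working session

There is one attempt and no reset: what is moved stays moved. The work goes in short steps, Python scripts to look and compute and a tool call to move; the robot and the scene stay as the last step left them, time stands still between calls to the robot, and variables do not carry over. Pictures are saved under pics/ and viewed, about 8 in all and at most 12, crops included, and the job is handed in when it is done.

Besides the shell and the picture viewer there is one more tool, called after "Request:" as name([rows], argument=value, ...), one row to a line, values as JSON. arm_command: Moves the arm, as the interface text tells. Its arguments: {"type":"object","properties":{"deltas":{"type":"array"}},"required":["deltas"]}

```bash
mkdir -p pics
cat > h.py <<'E'
from cell import arm
import numpy as np, cv2
def snap(name,out):
    c=arm.camera(name); cv2.imwrite(f'pics/{out}.png',c['pixels'][:,:,::-1]); np.savez(f'pics/{out}.npz',**c); return c
def pt(c,u,v,z=None,win=1):
    u=int(u);v=int(v)
    if z is None:
        p=c['z_map'][v-win:v+win+1,u-win:u+win+1]; z=np.median(p[p>0])
    X=np.array([(u-c['cx'])*z/c['fx'],(v-c['cy'])*z/c['fy'],z])
    return c['R'].T@(X-c['t'])
E
python3 - <<'E'
from h import *
a=snap('scene','s1');b=snap('side','d1')
cv2.imwrite('pics/both.png',np.vstack([a['pixels'],b['pixels']])[:,:,::-1][:, :])
im=cv2.resize(np.hstack([a['pixels'],b['pixels']]),(800,300));cv2.imwrite('pics/both.png',im[:,:,::-1])
for c in(a,b):print(c['R'].round(2),c['t'].round(2),c['fx'])
print(arm.state())
E
```

```text
[[-0.81  0.59 -0.  ]
 [ 0.5   0.68 -0.53]
 [-0.31 -0.43 -0.85]] [ 0.48 -0.27  1.32] 416.7414800684223
[[ 0.69 -0.72 -0.  ]
 [-0.51 -0.48 -0.71]
 [ 0.51  0.49 -0.7 ]] [-0.39  0.42  0.92] 468.7742106511199
{'time_s': 0.1, 'joints': array([-1.21063358e-01,  2.76397117e-01,  1.50572225e+00, -1.65900637e-04,
        1.36063269e+00, -1.21018440e-01]), 'joint_vel': array([ 5.71123804e-04, -2.43661455e-03, -2.47301604e-03,  7.45670250e-04,
       -3.45570600e-05,  2.12073729e-03]), 'joint_efforts': array([ 9.82082239e-02, -4.03097069e+01, -2.35551256e+01,  1.39907962e-01,
        5.88662596e-02,  1.19880267e-02]), 'position': array([ 5.74665065e-01, -6.25832038e-05,  2.18881281e-01]), 'orientation': array([ 9.99999829e-01, -5.10671187e-06, -5.85250976e-04,  1.05256563e-05]), 'contact_force': array([-0.45228456, -0.85582183, -0.34275928]), 'torque': array([ 0.00528638,  0.00621034, -0.0099858 ]), 'gripper_width': 1.0039388482848615}
```

View pics/s1.png

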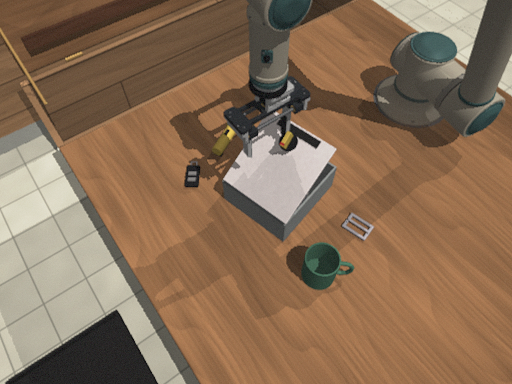

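View pics/d1.png

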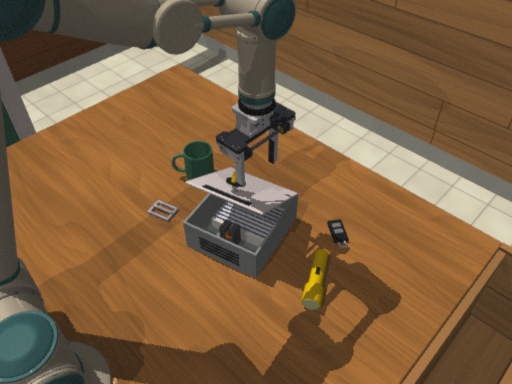

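The scene view shows the white cover at about (285,170), stud at (288,141) beside the fingers. The side view shows the open front with the cover's free edge running (190,183)-(295,192). I'll fit the cover plane and zoom in.

Run:
```python
from h import *
c=dict(np.load('pics/s1.npz'))
d=dict(np.load('pics/d1.npz'))
a=cv2.resize(c['pixels'][80:250,190:360],(600,600),interpolation=cv2.INTER_CUBIC)
b=cv2.resize(d['pixels'][150:290,170:340],(800,600),interpolation=cv2.INTER_CUBIC)
cv2.imwrite('pics/c1.png',a[:,:,::-1]);cv2.imwrite('pics/c2.png',b[:,:,::-1])
def cloud(c):
    v,u=np.mgrid[:384,:512];z=c['z_map']
    X=np.stack([(u-c['cx'])*z/c['fx'],(v-c['cy'])*z/c['fy'],z],-1)
    return (X-c['t'])@c['R']
P=cloud(c);hsv=cv2.cvtColor(c['pixels'],cv2.COLOR_RGB2HSV)
m=np.zeros((384,512),bool);m[120:240,215:340]=1
m&=(hsv[...,1]<25)&(hsv[...,2]>170)&(c['z_map']>0)
n,lab,st,_=cv2.connectedComponentsWithStats(m.astype(np.uint8));k=1+st[1:,4].argmax();m=lab==k
Q=P[m]
for i in range(4):
    ce=Q.mean(0);U,S,V=np.linalg.svd(Q-ce,full_matrices=0);nrm=V[2]*np.sign(V[2,2]);r=(Q-ce)@nrm;Q=Q[abs(r)<max(.003,2*r.std())]
print(len(Q),ce,nrm,r.std(),'tilt',np.arccos(nrm[2]),'dir',np.degrees(np.arctan2(nrm[1],nrm[0])))
# rect corners
cs=cv2.approxPolyDP(cv2.convexHull(np.argwhere(m)[:,::-1].astype(np.int32)),4,True)[:,0]
for u,v in cs:
    ray=c['R'].T@np.array([(u-c['cx'])/c['fx'],(v-c['cy'])/c['fy'],1]);o=-c['R'].T@c['t']
    print(u,v,(o+ray*((ce-o)@nrm)/(ray@nrm)).round(4))
y=(hsv[...,0]>15)&(hsv[...,0]<35)&(hsv[...,1]>150)&(hsv[...,2]>90);y[:130]=0;y[155:]=0;y[:,:275]=0;y[:,305:]=0
print('stud',np.argwhere(y).mean(0),y.sum(),np.median(P[y],0))
```

```text
4692 [0.57385797 0.04880268 0.13860666] [0.4773753  0.12210275 0.87017454] 0.0014351228564607236 tilt 0.5152398878769602 dir 14.347471667282209
335 149 [0.4512 0.101  0.1986]
285 223 [0.627  0.1454 0.0959]
224 179 [ 0.6741 -0.0423  0.0964]
241 151 [ 0.6057 -0.0631  0.1368]
290 122 [ 0.484  -0.0254  0.1983]
stud [138.6547619  286.38095238] 84 [0.5348066  0.02301811 0.22112946]
```

View pics/c1.png

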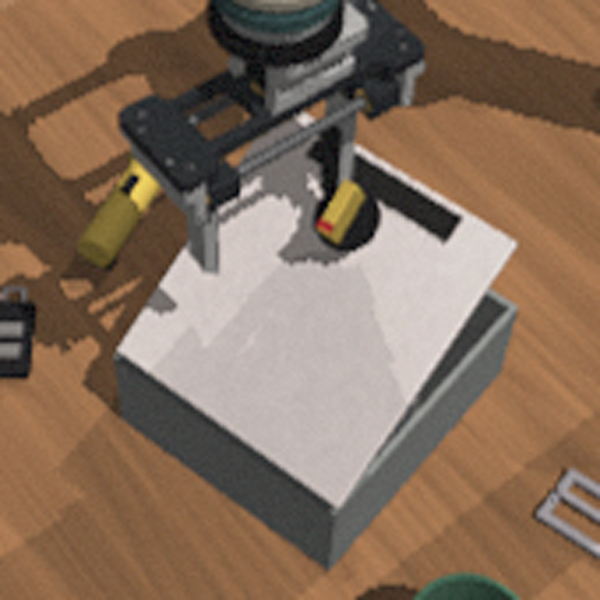

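View pics/c2.png

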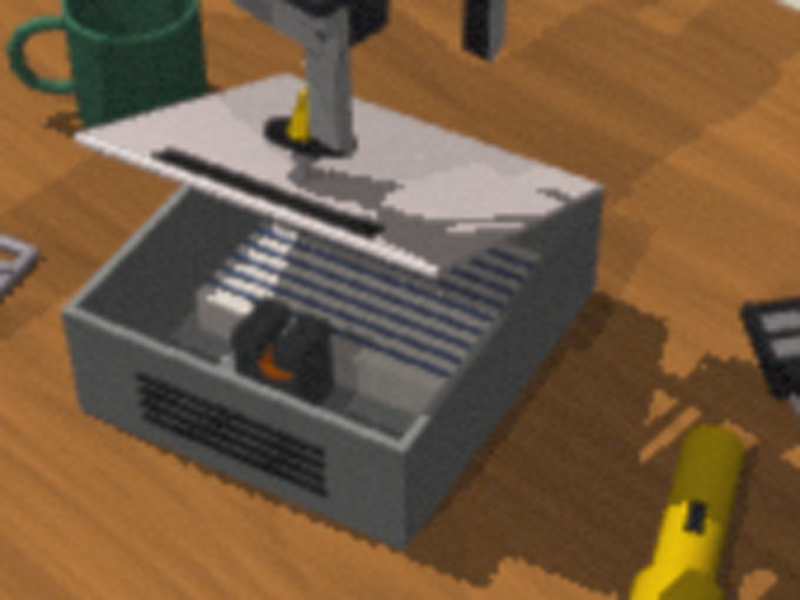

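The box yaw is about 14.3° and the cover angle about 0.515 rad. The hinge is near (0.650, 0.051), the seat near (0.490, 0.010), and the raised press spot near (0.478, 0.069, 0.189). The crops agree: bar in line with the hinge direction, flashlight, fob and mug clear of the work. Next: lift, close the fingers, and move over the press spot.

Request:
arm_command([
  {"dz": 1},
  {"dz": 0.5,"fingers": 0},
  {"dx": -0.9,"dy": 0.6,"fingers": 0},
  {"dx": -0.9,"dy": 0.6,"fingers": 0},
  {"dx": -0.6,"dy": 0.55,"fingers": 0},
  {"dz": -0.6,"fingers": 0},
  {"dz": -0.6,"fingers": 0},
  {"fingers": 0},
])

```text
schema error: expected keys dx, dy, dz, turn, fingers
```

Request:
arm_command([
  {"dx": 0,"dy": 0,"dz": 1,"turn": 0,"fingers": 1},
  {"dx": 0,"dy": 0,"dz": 0.5,"turn": 0,"fingers": 0},
  {"dx": -0.9,"dy": 0.6,"dz": 0,"turn": 0,"fingers": 0},
  {"dx": -0.9,"dy": 0.6,"dz": 0,"turn": 0,"fingers": 0},
  {"dx": -0.6,"dy": 0.55,"dz": 0,"turn": 0,"fingers": 0},
  {"dx": 0,"dy": 0,"dz": -0.6,"turn": 0,"fingers": 0},
  {"dx": 0,"dy": 0,"dz": -0.6,"turn": 0,"fingers": 0},
  {"dx": 0,"dy": 0,"dz": 0,"turn": 0,"fingers": 0},
])

```text
time_s: 1.1
position: [0.4773, 0.0701, 0.2297]
orientation: [1.0, 0.0, -0.002, 0.0]
contact_force: [0.1, -0.3, -1.1]
gripper_width: 0.292
```

Request:
arm_command([
  {"dx": 0,"dy": 0,"dz": -0.3,"turn": 0,"fingers": 0},
  {"dx": 0,"dy": 0,"dz": -0.3,"turn": 0,"fingers": 0},
  {"dx": -0.1,"dy": -0.02,"dz": -0.3,"turn": 0,"fingers": 0},
  {"dx": -0.1,"dy": -0.02,"dz": -0.3,"turn": 0,"fingers": 0},
  {"dx": -0.1,"dy": -0.02,"dz": -0.3,"turn": 0,"fingers": 0},
  {"dx": -0.08,"dy": -0.02,"dz": -0.3,"turn": 0,"fingers": 0},
  {"dx": -0.06,"dy": -0.02,"dz": -0.3,"turn": 0,"fingers": 0},
  {"dx": -0.04,"dy": -0.01,"dz": -0.3,"turn": 0,"fingers": 0},
  {"dx": -0.04,"dy": -0.01,"dz": -0.3,"turn": 0,"fingers": 0},
  {"dx": 0,"dy": 0,"dz": 0,"turn": 0,"fingers": 0},
])

```text
time_s: 2.35
position: [0.4575, 0.0652, 0.1223]
orientation: [1.0, -0.0, -0.001, -0.0]
contact_force: [-0.2, -0.1, -0.4]
gripper_width: 0.004
```

Request:
arm_command([
  {"dx": 0,"dy": 0,"dz": -0.1,"turn": 0,"fingers": 0},
  {"dx": 0,"dy": 0,"dz": -0.1,"turn": 0,"fingers": 0},
  {"dx": 0,"dy": 0,"dz": -0.06,"turn": 0,"fingers": 0},
  {"dx": 0,"dy": 0,"dz": 0,"turn": 0,"fingers": 0},
])

```text
time_s: 2.85
position: [0.4584, 0.0653, 0.113]
orientation: [1.0, -0.0, 0.0, -0.0]
contact_force: [-0.6, 0.1, -0.3]
gripper_width: 0.003
```

Request:
arm_command([
  {"dx": 0,"dy": 0,"dz": -0.06,"turn": 0,"fingers": 0},
  {"dx": 0,"dy": 0,"dz": -0.05,"turn": 0,"fingers": 0},
  {"dx": 0,"dy": 0,"dz": 0,"turn": 0,"fingers": 0},
])

```text
time_s: 3.22
position: [0.4585, 0.0653, 0.1101]
orientation: [1.0, 0.0, 0.001, -0.0]
contact_force: [-3.0, -0.1, 10.0]
gripper_width: 0.004
```

Run:
```python
from h import *
b=snap('side','d2');print(arm.state()['contact_force'],arm.state()['position'])
cv2.imwrite('pics/c3.png',cv2.resize(b['pixels'][130:290,150:340],(712,600),interpolation=cv2.INTER_CUBIC)[:,:,::-1])
```

```text
[-2.34405538  1.22373817 10.87426015] [0.45847088 0.06525509 0.11006859]
```

View pics/c3.png

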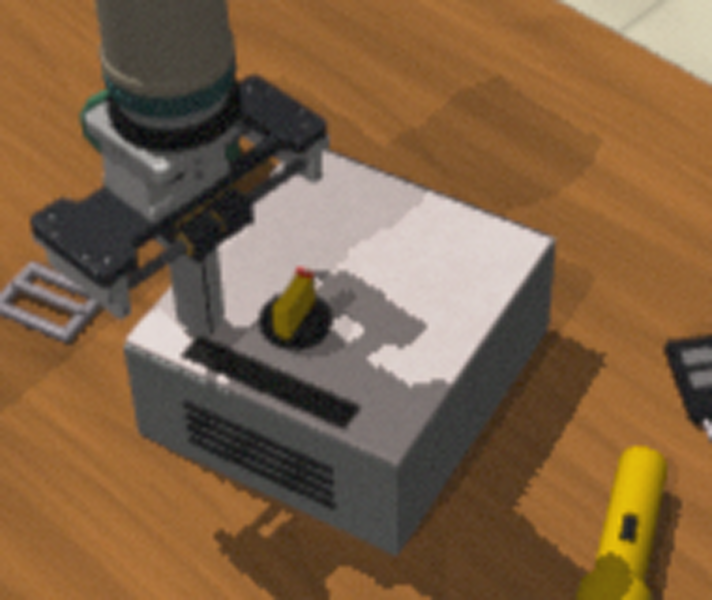

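The cover is shut: the side picture shows its edge flush with the box front, and I feel 10 N. I'll lift, move over the stud while turning +104°, and open the fingers.

Request:
arm_command([
  {"dx": 0,"dy": 0,"dz": 1,"turn": 0,"fingers": 0},
  {"dx": 0,"dy": 0,"dz": 1,"turn": 0,"fingers": 0},
  {"dx": 0,"dy": 0,"dz": 0.6,"turn": 1,"fingers": 0},
  {"dx": 0.4,"dy": -0.7,"dz": 0,"turn": 1,"fingers": 0.6},
  {"dx": 0.4,"dy": -0.68,"dz": 0,"turn": 1,"fingers": 0.6},
  {"dx": 0,"dy": 0,"dz": 0,"turn": 1,"fingers": 0.6},
  {"dx": 0,"dy": 0,"dz": 0,"turn": 1,"fingers": 0.6},
  {"dx": 0,"dy": 0,"dz": 0,"turn": 1,"fingers": 0.6},
  {"dx": 0,"dy": 0,"dz": 0,"turn": 1,"fingers": 0.6},
  {"dx": 0,"dy": 0,"dz": 0,"turn": 1,"fingers": 0.6},
  {"dx": 0,"dy": 0,"dz": 0,"turn": 1,"fingers": 0.6},
  {"dx": 0,"dy": 0,"dz": 0,"turn": 1,"fingers": 0.6},
])

```text
time_s: 4.78
position: [0.4902, 0.01, 0.2125]
orientation: [0.906, 0.424, 0.0, -0.0]
contact_force: [-0.2, -0.4, -0.6]
gripper_width: 0.599
```

Request:
arm_command([
  {"dx": 0,"dy": 0,"dz": 0,"turn": 1,"fingers": 0.6},
  {"dx": 0,"dy": 0,"dz": 0,"turn": 1,"fingers": 0.6},
  {"dx": 0,"dy": 0,"dz": 0,"turn": 1,"fingers": 0.6},
  {"dx": 0,"dy": 0,"dz": 0,"turn": 1,"fingers": 0.6},
  {"dx": 0,"dy": 0,"dz": 0,"turn": 1,"fingers": 0.6},
  {"dx": 0,"dy": 0,"dz": 0,"turn": 1,"fingers": 0.6},
  {"dx": 0,"dy": 0,"dz": 0,"turn": 1,"fingers": 0.6},
  {"dx": 0,"dy": 0,"dz": 0,"turn": 1,"fingers": 0.6},
  {"dx": 0,"dy": 0,"dz": 0,"turn": 1,"fingers": 0.6},
  {"dx": 0,"dy": 0,"dz": 0,"turn": 1,"fingers": 0.6},
  {"dx": 0,"dy": 0,"dz": 0,"turn": 0.9,"fingers": 0.6},
  {"dx": 0,"dy": 0,"dz": 0,"turn": 0,"fingers": 0.6},
])

```text
time_s: 6.28
position: [0.4902, 0.01, 0.2125]
orientation: [0.613, 0.79, 0.0, -0.0]
contact_force: [-0.7, 0.4, -0.8]
gripper_width: 0.599
```

Run:
```python
from h import *
b=snap('wrist','w1');s=arm.state();print(s['contact_force'],s['torque'],s['position'],s['orientation'],s['joints'])
P=[]
hsv=cv2.cvtColor(b['pixels'],cv2.COLOR_RGB2HSV)
y=((hsv[...,0]>15)&(hsv[...,0]<35)&(hsv[...,1]>150)&(hsv[...,2]>90)).astype(np.uint8)
n,l,st,ce=cv2.connectedComponentsWithStats(y)
for i in range(1,n):
    if st[i,4]>150:
        Q=np.array([pt(b,u,v,win=0,z=b['z_map'][v,u]) for v,u in np.argwhere(l==i)]);print(st[i],ce[i],np.median(Q,0))
        T=Q[Q[:,2]>.145]; 
        if len(T)>20:
            r=cv2.minAreaRect((T[:,:2]*1000).astype(np.float32));print('top',len(T),r,T[:,2].mean())
```

```text
[-1.03345198  0.83930537 -0.94091258] [ 0.10753792 -0.03871832  0.01376638] [0.49020681 0.01003094 0.21254825] [ 6.12755439e-01  7.90272584e-01  4.29115107e-05 -1.10560459e-04] [-1.21705379e-01  1.52393520e-01  1.68785512e+00  1.93973835e-04
  1.30148995e+00 -1.94426446e+00]
[   0  110   48   52 1868] [ 23.3993576  134.81905782] [ 0.50317414 -0.22669089  0.04152612]
[  24  159   65   92 2570] [ 56.46342412 207.34202335] [ 0.57689631 -0.19168207  0.03489637]
[253 182  18  48 623] [261.39325843 206.83306581] [0.48343143 0.00818081 0.14951887]
top 586 ((457.6645812988281, -0.48021507263183594), (88.4773941040039, 9.96068000793457), 17.712814331054688) 0.15068982332379713
```

View pics/w1.png

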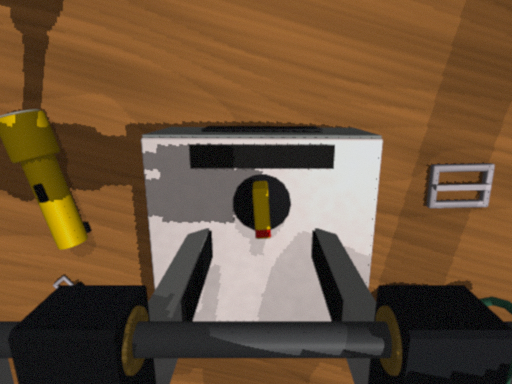

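Run:
```python
from h import *
b=dict(np.load('pics/w1.npz'))
o=-b['R'].T@b['t']
def at(u,v,h):
    r=b['R'].T@np.array([(u-b['cx'])/b['fx'],(v-b['cy'])/b['fy'],1]);return (o+r*(h-o[2])/r[2]).round(4)
print('bar ends',at(261,181,.150),at(263,238,.150),'collar',at(262,203,.124), 'edges',at(234,203,.124),at(290,203,.124))
print('front corners',at(142,137,.096),at(381,138,.096),'collar z',pt(b,240,203),pt(b,284,203))
```

```text
bar ends [0.4656 0.0033 0.15  ] [0.506  0.0151 0.15  ] collar [0.4883 0.0099 0.124 ] edges [ 0.4937 -0.0112  0.124 ] [0.4829 0.031  0.124 ]
front corners [ 0.4663 -0.0971  0.096 ] [0.4184 0.0927 0.096 ] collar z [ 0.49272013 -0.00667259  0.12353488] [0.48413428 0.02648591 0.12378644]
```

Bar centre is about (0.486, 0.009) and the collar centre (0.488, 0.010), so the gripper is lined up to within 3 mm. The bar sits at columns 253–270 in the wrist picture, nearly parallel to the fingers. Descend and close.

Request:
arm_command([
  {"dx": -0.05,"dy": 0,"dz": -0.6,"turn": 0,"fingers": 0.5},
  {"dx": 0,"dy": 0,"dz": -0.6,"turn": 0,"fingers": 0.5},
  {"dx": 0,"dy": 0,"dz": -0.4,"turn": 0,"fingers": 0.4},
  {"dx": 0,"dy": 0,"dz": -0.2,"turn": 0,"fingers": 0.3},
  {"dx": 0,"dy": 0,"dz": 0,"turn": 0,"fingers": 0.2},
  {"dx": 0,"dy": 0,"dz": 0,"turn": 0,"fingers": 0.2},
])

```text
time_s: 7.08
position: [0.4888, 0.0099, 0.1413]
orientation: [0.612, 0.791, 0.0, 0.001]
contact_force: [-0.1, -0.3, -0.4]
gripper_width: 0.204
```

Request:
arm_command([
  {"dx": 0,"dy": 0,"dz": 0,"turn": 0,"fingers": 0.1},
  {"dx": 0,"dy": 0,"dz": 0,"turn": 0,"fingers": 0},
  {"dx": 0,"dy": 0,"dz": 0,"turn": 0,"fingers": 0},
  {"dx": 0,"dy": 0,"dz": 0,"turn": 0,"fingers": 0},
])

```text
time_s: 7.58
position: [0.4888, 0.0096, 0.1412]
orientation: [0.612, 0.791, 0.0, 0.001]
contact_force: [-0.2, -1.2, 2.9]
gripper_width: 0.115
```

```bash
python3 -c "
from h import *
s=arm.state();print(s['contact_force'],s['torque'],s['position'])"
```

```text
[-0.24948197 -1.24545051  2.94222158] [-0.2545836  -0.11017659  0.0072097 ] [0.48875757 0.00963347 0.14121096]
```

Gripped: opening 0.115 ≈ 11 mm, and the yaw moment is about 0. Now push in gently.

Request:
arm_command([
  {"dx": 0,"dy": 0,"dz": -0.025,"turn": 0,"fingers": 0},
  {"dx": 0,"dy": 0,"dz": -0.025,"turn": 0,"fingers": 0},
  {"dx": 0,"dy": 0,"dz": -0.025,"turn": 0,"fingers": 0},
  {"dx": 0,"dy": 0,"dz": -0.025,"turn": 0,"fingers": 0},
  {"dx": 0,"dy": 0,"dz": 0,"turn": 0,"fingers": 0},
])

```text
time_s: 8.2
position: [0.4887, 0.0097, 0.1369]
orientation: [0.612, 0.791, 0.0, 0.001]
contact_force: [1.3, -3.2, 4.7]
gripper_width: 0.112
```

Request:
arm_command([
  {"dx": 0,"dy": 0,"dz": -0.025,"turn": 0,"fingers": 0},
  {"dx": 0,"dy": 0,"dz": -0.025,"turn": 0,"fingers": 0},
  {"dx": 0,"dy": 0,"dz": 0,"turn": 0,"fingers": 0},
])

```text
time_s: 8.57
position: [0.4887, 0.0097, 0.1349]
orientation: [0.612, 0.791, 0.0, 0.001]
contact_force: [1.0, -3.5, 5.0]
gripper_width: 0.114
```

Request:
arm_command([
  {"dx": 0,"dy": 0,"dz": -0.025,"turn": 0,"fingers": 0},
  {"dx": 0,"dy": 0,"dz": 0,"turn": 0,"fingers": 0},
])

```text
time_s: 8.82
position: [0.4887, 0.0097, 0.1339]
orientation: [0.612, 0.791, 0.0, 0.001]
contact_force: [1.2, -3.0, 6.0]
gripper_width: 0.115
```

Request:
arm_command([
  {"dx": 0,"dy": 0,"dz": -0.025,"turn": 0,"fingers": 0},
  {"dx": 0,"dy": 0,"dz": 0,"turn": 0,"fingers": 0},
])

```text
time_s: 9.07
position: [0.4887, 0.0097, 0.133]
orientation: [0.612, 0.791, 0.0, 0.001]
contact_force: [0.9, -3.9, 6.2]
gripper_width: 0.114
```

Request:
arm_command([
  {"dx": 0,"dy": 0,"dz": -0.025,"turn": 0,"fingers": 0},
  {"dx": 0,"dy": 0,"dz": 0,"turn": 0,"fingers": 0},
])

```text
time_s: 9.32
position: [0.4887, 0.0097, 0.1321]
orientation: [0.612, 0.791, 0.0, 0.001]
contact_force: [0.4, -2.9, 6.8]
gripper_width: 0.116
```

Request:
arm_command([
  {"dx": 0,"dy": 0,"dz": -0.025,"turn": 0,"fingers": 0},
  {"dx": 0,"dy": 0,"dz": 0,"turn": 0,"fingers": 0},
])

```text
time_s: 9.57
position: [0.4887, 0.0097, 0.1311]
orientation: [0.612, 0.791, 0.0, 0.001]
contact_force: [0.8, -3.9, 7.4]
gripper_width: 0.113
```

Request:
arm_command([
  {"dx": 0,"dy": 0,"dz": -0.025,"turn": 0,"fingers": 0},
  {"dx": 0,"dy": 0,"dz": 0,"turn": 0,"fingers": 0},
])

```text
time_s: 9.82
position: [0.4887, 0.0097, 0.1302]
orientation: [0.612, 0.791, 0.0, 0.001]
contact_force: [0.5, -3.6, 7.9]
gripper_width: 0.112
```

Request:
arm_command([
  {"dx": 0,"dy": 0,"dz": -0.02,"turn": 0,"fingers": 0},
  {"dx": 0,"dy": 0,"dz": 0,"turn": 0,"fingers": 0},
])

```text
time_s: 10.07
position: [0.4887, 0.0097, 0.1294]
orientation: [0.612, 0.791, 0.0, 0.001]
contact_force: [1.2, -3.3, 8.3]
gripper_width: 0.116
```

Request:
arm_command([
  {"dx": 0,"dy": 0,"dz": -0.02,"turn": 0,"fingers": 0},
  {"dx": 0,"dy": 0,"dz": 0,"turn": 0,"fingers": 0},
])

```text
time_s: 10.32
position: [0.4887, 0.0097, 0.1287]
orientation: [0.612, 0.791, 0.0, 0.001]
contact_force: [1.6, -3.0, 7.5]
gripper_width: 0.118
```

Request:
arm_command([
  {"dx": 0,"dy": 0,"dz": -0.02,"turn": 0,"fingers": 0},
  {"dx": 0,"dy": 0,"dz": 0,"turn": 0,"fingers": 0},
])

```text
time_s: 10.58
position: [0.4887, 0.0097, 0.1279]
orientation: [0.612, 0.791, 0.0, 0.001]
contact_force: [-0.1, -2.2, 7.6]
gripper_width: 0.113
```

Request:
arm_command([
  {"dx": 0,"dy": 0,"dz": -0.02,"turn": 0,"fingers": 0},
  {"dx": 0,"dy": 0,"dz": 0,"turn": 0,"fingers": 0},
])

```text
time_s: 10.82
position: [0.4887, 0.0097, 0.1271]
orientation: [0.612, 0.791, 0.0, 0.001]
contact_force: [-0.8, -4.0, 7.1]
gripper_width: 0.115
```

Request:
arm_command([
  {"dx": 0,"dy": 0,"dz": -0.02,"turn": 0,"fingers": 0},
  {"dx": 0,"dy": 0,"dz": 0,"turn": 0,"fingers": 0},
])

```text
time_s: 11.08
position: [0.4887, 0.0097, 0.1265]
orientation: [0.612, 0.791, 0.0, 0.001]
contact_force: [0.5, -3.4, 10.1]
gripper_width: 0.113
```

Request:
arm_command([
  {"dx": 0,"dy": 0,"dz": -0.01,"turn": 0,"fingers": 0},
  {"dx": 0,"dy": 0,"dz": 0,"turn": 0,"fingers": 0},
])

```text
time_s: 11.32
position: [0.4887, 0.0097, 0.1265]
orientation: [0.612, 0.791, 0.0, 0.001]
contact_force: [-0.8, -4.0, 10.9]
gripper_width: 0.119
```

Request:
arm_command([
  {"dx": 0,"dy": 0,"dz": -0.01,"turn": 0,"fingers": 0},
  {"dx": 0,"dy": 0,"dz": 0,"turn": 0,"fingers": 0},
])

```text
time_s: 11.58
position: [0.4888, 0.0097, 0.1265]
orientation: [0.612, 0.791, 0.0, 0.001]
contact_force: [-1.7, -3.1, 13.4]
gripper_width: 0.116
```

Firm stop: position is held at 0.1265 while force climbs to 13.4 N. Ease off slightly (still deep enough) and start turning clockwise.

Request:
arm_command([
  {"dx": 0,"dy": 0,"dz": 0.015,"turn": 0,"fingers": 0},
  {"dx": 0,"dy": 0,"dz": 0,"turn": -0.6,"fingers": 0},
  {"dx": 0,"dy": 0,"dz": 0,"turn": -0.6,"fingers": 0},
  {"dx": 0,"dy": 0,"dz": 0,"turn": -0.6,"fingers": 0},
  {"dx": 0,"dy": 0,"dz": 0,"turn": 0,"fingers": 0},
])

```text
time_s: 12.2
position: [0.4887, 0.0098, 0.1265]
orientation: [0.672, 0.74, 0.0, 0.001]
contact_force: [-0.9, -2.8, 10.7]
gripper_width: 0.112
```

```bash
python3 -c "
from h import *
s=arm.state();print(s['contact_force'],s['torque'],s['position'],2*np.degrees(np.arctan2(s['orientation'][1],s['orientation'][0])))"
```

```text
[-0.87706706 -2.76063004 10.71790039] [-0.58580683 -0.01626378 -0.06721958] [0.48874077 0.00980628 0.12652626] 95.48244740021023
```

Request:
arm_command([
  {"dx": 0,"dy": 0,"dz": 0,"turn": -0.6,"fingers": 0},
  {"dx": 0,"dy": 0,"dz": 0,"turn": -0.6,"fingers": 0},
  {"dx": 0,"dy": 0,"dz": 0,"turn": 0,"fingers": 0},
])

```text
time_s: 12.58
position: [0.4887, 0.0099, 0.1265]
orientation: [0.71, 0.704, 0.0, 0.001]
contact_force: [-1.3, -2.9, 10.5]
gripper_width: 0.114
```

```bash
python3 -c "
from h import *
s=arm.state();print(s['contact_force'],s['torque'],s['position'],2*np.degrees(np.arctan2(s['orientation'][1],s['orientation'][0])))"
```

```text
[-1.31815766 -2.94773998 10.53977061] [-0.54915411 -0.02540054  0.01089812] [0.48873797 0.00989105 0.12653817] 89.48476590926765
```

Free turning (15°, no moment). Continue.

Request:
arm_command([
  {"dx": 0,"dy": 0,"dz": 0,"turn": -1,"fingers": 0},
  {"dx": 0,"dy": 0,"dz": 0,"turn": -1,"fingers": 0},
  {"dx": 0,"dy": 0,"dz": 0,"turn": -1,"fingers": 0},
  {"dx": 0,"dy": 0,"dz": 0,"turn": -1,"fingers": 0},
  {"dx": 0,"dy": 0,"dz": 0,"turn": -1,"fingers": 0},
  {"dx": 0,"dy": 0,"dz": 0,"turn": -1,"fingers": 0},
  {"dx": 0,"dy": 0,"dz": 0,"turn": -1,"fingers": 0},
  {"dx": 0,"dy": 0,"dz": 0,"turn": -1,"fingers": 0},
  {"dx": 0,"dy": 0,"dz": 0,"turn": -1,"fingers": 0},
  {"dx": 0,"dy": 0,"dz": 0,"turn": -1,"fingers": 0},
  {"dx": 0,"dy": 0,"dz": 0,"turn": -1,"fingers": 0},
  {"dx": 0,"dy": 0,"dz": 0,"turn": -1,"fingers": 0},
])

```text
time_s: 14.08
position: [0.4891, 0.0104, 0.1265]
orientation: [0.967, 0.253, 0.001, -0.0]
contact_force: [-0.6, -1.3, 10.1]
gripper_width: 0.116
```

Request:
arm_command([
  {"dx": 0,"dy": 0,"dz": 0,"turn": -0.9,"fingers": 0},
  {"dx": 0,"dy": 0,"dz": 0,"turn": -0.7,"fingers": 0},
  {"dx": 0,"dy": 0,"dz": 0,"turn": 0,"fingers": 0},
])

```text
time_s: 14.45
position: [0.4892, 0.0104, 0.1265]
orientation: [0.983, 0.186, 0.001, -0.0]
contact_force: [1.4, -1.1, 9.1]
gripper_width: 0.117
```

```bash
python3 -c "
from h import *
s=arm.state();print(s['contact_force'],s['torque'],s['position'],2*np.degrees(np.arctan2(s['orientation'][1],s['orientation'][0])))"
```

```text
[ 1.40767647 -1.10281664  9.10137939] [-0.35966355 -0.15033301  0.00271095] [0.48915194 0.01043709 0.12653632] 21.459489219993817
```

Turned about 83°. A touch more, then ease upwards 3 mm to let it find its notch.

Request:
arm_command([
  {"dx": 0,"dy": 0,"dz": 0,"turn": -0.3,"fingers": 0},
  {"dx": 0,"dy": 0,"dz": 0.04,"turn": 0,"fingers": 0},
  {"dx": 0,"dy": 0,"dz": 0.03,"turn": 0,"fingers": 0},
  {"dx": 0,"dy": 0,"dz": 0,"turn": 0,"fingers": 0},
])

```text
time_s: 14.95
position: [0.4891, 0.0105, 0.1291]
orientation: [0.985, 0.173, 0.001, -0.0]
contact_force: [2.0, -1.5, 7.2]
gripper_width: 0.119
```

```bash
python3 -c "
from h import *
s=arm.state();print(s['contact_force'],s['torque'],s['position'],2*np.degrees(np.arctan2(s['orientation'][1],s['orientation'][0])))"
```

```text
[ 2.04889679 -1.51767374  7.21455405] [-0.38431419 -0.23765545 -0.007657  ] [0.48914456 0.01045504 0.12907021] 19.978230975387767
```

Request:
arm_command([
  {"dx": 0,"dy": 0,"dz": 0.02,"turn": 0,"fingers": 0},
  {"dx": 0,"dy": 0,"dz": 0,"turn": 0,"fingers": 0},
])

```text
time_s: 15.2
position: [0.4892, 0.0104, 0.1298]
orientation: [0.985, 0.173, 0.001, -0.0]
contact_force: [0.8, -1.2, 7.5]
gripper_width: 0.114
```

Request:
arm_command([
  {"dx": 0,"dy": 0,"dz": 0.015,"turn": 0,"fingers": 0},
  {"dx": 0,"dy": 0,"dz": 0,"turn": 0,"fingers": 0},
])

```text
time_s: 15.45
position: [0.4891, 0.0104, 0.1303]
orientation: [0.985, 0.173, 0.001, -0.0]
contact_force: [1.2, -1.7, 6.8]
gripper_width: 0.114
```

Request:
arm_command([
  {"dx": 0,"dy": 0,"dz": 0.03,"turn": 0,"fingers": 0},
  {"dx": 0,"dy": 0,"dz": 0,"turn": 0,"fingers": 0},
])

```text
time_s: 15.7
position: [0.4891, 0.0104, 0.1315]
orientation: [0.985, 0.173, 0.001, -0.0]
contact_force: [1.6, -1.4, 7.0]
gripper_width: 0.116
```

Request:
arm_command([
  {"dx": 0,"dy": 0,"dz": 0.015,"turn": 0,"fingers": 0},
  {"dx": 0,"dy": 0,"dz": 0,"turn": 0,"fingers": 0},
])

```text
time_s: 15.95
position: [0.4891, 0.0104, 0.1318]
orientation: [0.985, 0.173, 0.001, -0.0]
contact_force: [2.7, -0.6, 5.7]
gripper_width: 0.117
```

Request:
arm_command([
  {"dx": 0,"dy": 0,"dz": 0.015,"turn": 0,"fingers": 0},
  {"dx": 0,"dy": 0,"dz": 0,"turn": 0,"fingers": 0},
])

```text
time_s: 16.2
position: [0.489, 0.0104, 0.1318]
orientation: [0.985, 0.173, 0.001, -0.0]
contact_force: [4.5, -0.5, -0.4]
gripper_width: 0.115
```

```bash
python3 -c "
from h import *
s=arm.state();print(s['contact_force'],s['torque'],s['position'],2*np.degrees(np.arctan2(s['orientation'][1],s['orientation'][0])))"
```

```text
[ 4.48364281 -0.49636224 -0.43547832] [-0.08717947 -1.13870697 -0.03829474] [0.48903455 0.01039362 0.13181281] 19.98244363933484
```

The notch holds it: position stays at 0.1318 while force drops to about 0. Let go and lift away.

Request:
arm_command([
  {"dx": 0,"dy": 0,"dz": 0,"turn": 0,"fingers": 0.3},
  {"dx": 0,"dy": 0,"dz": 0,"turn": 0,"fingers": 0.5},
  {"dx": 0,"dy": 0,"dz": 0,"turn": 0,"fingers": 0.6},
  {"dx": 0,"dy": 0,"dz": 0,"turn": 0,"fingers": 0.6},
  {"dx": 0,"dy": 0,"dz": 0.5,"turn": 0,"fingers": 0.6},
  {"dx": 0,"dy": 0,"dz": 1,"turn": 0,"fingers": 0.6},
  {"dx": 0,"dy": 0,"dz": 1,"turn": 0,"fingers": 0.6},
  {"dx": 0,"dy": 0,"dz": 0,"turn": 0,"fingers": 0.6},
])

```text
time_s: 17.2
position: [0.49, 0.0098, 0.235]
orientation: [0.985, 0.174, 0.003, 0.001]
contact_force: [0.0, 0.5, -0.5]
gripper_width: 0.6
```

Run:
```python
from h import *
b=snap('wrist','w2');d=snap('side','d3');s=arm.state();print(s['contact_force'],s['position'])
im=np.hstack([cv2.resize(b['pixels'],(400,300)),cv2.resize(d['pixels'][130:280,150:350],(400,300))]);cv2.imwrite('pics/e.png',im[:,:,::-1])
hsv=cv2.cvtColor(b['pixels'],cv2.COLOR_RGB2HSV)
y=((hsv[...,0]>15)&(hsv[...,0]<35)&(hsv[...,1]>150)&(hsv[...,2]>90)).astype(np.uint8)
n,l,st,ce=cv2.connectedComponentsWithStats(y)
for i in range(1,n):
    if st[i,4]>100:
        Q=np.array([pt(b,u,v,z=b['z_map'][v,u]) for v,u in np.argwhere(l==i)]);print(ce[i],np.median(Q,0),np.percentile(Q[:,2],[5,95]))
        T=Q[(Q[:,2]>.13)&(Q[:,2]<.15)]
        if len(T)>40: e,V=np.linalg.eigh(np.cov(T[:,:2].T));print(np.degrees(np.arctan2(V[1,1],V[0,1])))
```

```text
[ 0.56057649 -0.2072382  -1.06623298] [0.48767627 0.01008072 0.23162125]
[259.79285714 194.11964286] [0.4865737  0.01557345 0.13990075] [0.12205638 0.14113519]
109.97094842831376
[127.55454545 328.21818182] [0.45102978 0.0282419  0.33594109] [0.33283288 0.33779994]
```

View pics/e.png

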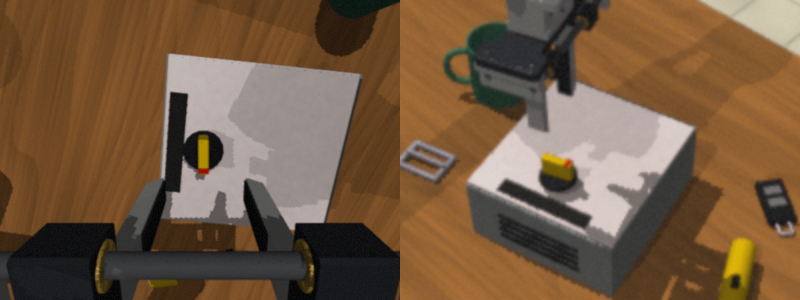

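```bash
python3 -c "
from h import *
print(arm.finish_job())"
```

```text
the job is handed in; nothing more can be done
None
```

The cover is shut and its stud is locked; I handed the job in after about 17 s of robot time, with no verdict reported.

- **Cover:** I pressed it down at the press spot with closed fingers until about 10 N was felt. The side picture then showed it flush with the box.
- **Push:** I gripped the stud and pushed it in about 1 mm or less at a time. At about 14.7 mm it stopped moving while the force rose to 13.4 N, the highest reading, so I took that as the stop and eased off slightly.
- **Turn:** It turned clockwise about 84° with no noticeable resistance. I then eased it out about 5 mm, more than the 3 mm described, because that travel includes the extra push onto the stop. There it held in place while the push force fell to zero. Then I let go and lifted clear.
- **Last checks:** After letting go, the bar stood at about 1.47 rad with its top about 9 mm lower than before, which fits the locked state. The cover was still shut. The gripper hung about 8 cm above the stud and touched nothing.
- **Other objects:** I did not deliberately touch any of them. The mug, flashlight, fob and buckle look unmoved in the last side view, but I did not measure their positions.

No check failed or disagreed.

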